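# Feed a specimen sled along a sprung fence with a push stick

## Task

Pick up the orange push stick and with it bring the dark specimen sled flat against the steel fence of its feed jig, short of the brass strip, then feed it along the fence until it is home against the end stop and has pushed the red pin in. The fence was clamped on by hand, so its exact line has to be felt: keep the sled pressed flush to it all the way past the sprung strip, which tries to push it off, but gently, never loading fence or stop with more than 20 N. Do not touch the sled with the gripper, leave the crucible, vial and marker alone, and leave the stick lying flat when you let go.

Things in the scene. Friction and masses are not known exactly. Their poses are not given: they have to be found in the camera images.
- feed_jig: Feed jig with fence: a low black bed bar carries the steel fence rail, end stop, strip and pin, over an aluminium plate (top 6 mm above this origin; x from -115 to +40, y from -190 to +130 mm). Fixed. Axes: y = feed direction towards the stop, x = horizontally into the fence. The sled runs on the plate at x < 0. Forces on this body are those on fence, strip, pin and stop.
- fence_nominal (a point): Nominal line of the fence: a jig point at x = 0, y = -31 mm, 18 mm up. The real fence face is plane, runs along jig y from -184 to +122 mm, top 31 mm above the worktop, but is clamped on by hand: shifted along jig x by up to 10 mm either way and skewed by up to 0.02 rad; this is not measured. It stands firm and may be loaded with 20 N at most.
- stop_nominal (a point): Middle of the end stop's face, nominally (jig x = -33, y = +110 mm, 17 mm up; it shifts with the fence, along jig y by 1 mm at most). It is square to the fence and reaches from the fence 66 mm out towards the sled's side, top 28 mm above the worktop.
- strip (a joint): How far the sprung brass strip is pushed into its slot in the fence, in m: 0 = standing 4 mm out of the real fence face, 0.004 = flush with it. The strip is 8 mm high, flat from jig y = -40 to 0 mm, with smoothly sloped ends that run into the fence face at y = -64 and +24 mm. Its spring pushes the sled off the fence (-x) with 3 N at 0 and 5 N when flush.
- pin (a joint): How far the red telltale pin in the end stop is pushed in, in m: 0 = standing 5 mm out of the stop's face, 0.005 = flush with it (sled home). 10 mm thick, it moves along the feed direction, needs about 1.2 N and stays where it is pushed.
- sled: Dark steel specimen sled, 46 mm (x) by 60 mm (y) by 24 mm high, with a round white specimen disc on top; 0.25 to 0.5 kg, friction about 0.6, slides loosely on the jig plate, standing short of the strip (lower y) and a little off the fence, somewhat turned. Origin at the centre of its underside; +x side goes against the fence, +y end against the stop. Not to be touched by the gripper.
- sled_centre (a point): Centre of the sled, 12 mm above its underside. Flush with the nominal fence and home it lies at jig x = -23, y = +80 mm.
- sled_nose (a point): On the sled's fence side, half-way up, 27 mm ahead (+y) of its centre; on the fence face when flush.
- sled_tail (a point): On the sled's fence side, half-way up, 27 mm behind (-y) its centre; on the fence face when flush.
- push_stick: Loose orange push stick lying flat, 135 mm long, 28 mm wide, 20 mm high plus an upright handle; 0.14 kg. Origin on its underside, below the heel face. Nose along +y, notched for the sled's rear outer corner; tail at y = -85 mm. With the sled flush to the nominal fence and in the notch its origin lies at jig x = -44 mm.
- push_stick_heel (a point): Middle of the stick's heel face, 10 mm up: the plane stick y = 0, from x = -2 to +14 mm, faces +y and pushes the sled's rear end.
- push_stick_cheek (a point): Middle of the stick's cheek face, 10 mm up: the plane stick x = -2 mm, from y = 0 to +50 mm, faces +x and presses on the sled's outer side (away from the fence). The cheek is 12 mm thick, from x = -14 to -2 mm
- push_stick_grip (a point): Where to grasp the stick: centre of its upright handle, 44 mm above the underside and 30 mm behind the heel (y = -30 mm). The handle is 14 mm wide (stick x, the direction to close along), 40 mm long (stick y) and its top stands 64 mm above the underside.
- crucible_centre (a point): Centre of the loose white porcelain crucible, 48 mm wide, 38 mm high, behind the fence; to be left alone.
- vial_centre (a point): Centre of the loose sample vial, 25 mm wide, 54 mm high, past the end stop; to be left alone.
- marker_centre (a point): Centre of the loose marker pen, white with blue cap, 130 mm long, 12 mm high, lying in front of the jig; to be left alone.

How it is judged:
On the way, in this order (a step that is already met when the one before it is completed fails the run):
1. the sled lies flat against the fence, short of the strip (contact force between sled and feed_jig above 1 N and angle between the y axis of sled and the y axis of feed_jig, either way round below 0.06 rad and y of sled_centre in the frame of feed_jig below -0.085 m), for 0.1 s.
2. the stick feeds the sled past the strip, pressed flush (y of sled_centre in the frame of feed_jig between -0.045 and 0.01 m and value of joint strip above 0.003 m and contact force between push_stick and sled above 0.5 N), for 0.1 s.
At the end, for the whole second after the job is handed in: the sled rests home against the end stop (pin pushed in to within 2.5 mm of flush) and still lies along the fence (within 15 mm of the nominal line, which covers the fence's own setting error, and aligned within 0.06 rad); the stick lies flat and at rest on the jig plate or worktop (value of joint pin above 0.0025 m and y of sled_centre in the frame of feed_jig above 0.075 m and x of each of sled_nose, sled_tail in the frame of feed_jig above -0.015 m and angle between the y axis of sled and the y axis of feed_jig, either way round below 0.06 rad and linear speed of each of sled, push_stick below 0.01 m/s and angle between push_stick's own z axis and vertical below 0.1 rad and height (world z) of push_stick below 0.012 m); the robot touches nothing.
It fails at once if the sled leaves the fence while passing the strip (the strip over 1.5 mm short of flush, or the sled turned by over 0.06 rad) (y of sled_centre in the frame of feed_jig between -0.068 and 0.03 m and (value of joint strip below 0.0025 m or angle between the y axis of sled and the y axis of feed_jig, either way round above 0.06 rad)).
It fails at once if the sled presses on the fence, strip, pin or stop with more than 20 N (contact force between sled and feed_jig above 20 N).
It fails at once if the robot touches the sled (contact force between any of the fingers, the arm and sled above 0.5 N).
It fails at once if the sled is tipped (angle between sled's own z axis and vertical above 0.15 rad).
It fails at once if the crucible, vial or marker is disturbed (moved by 15 mm) (distance of any of crucible_centre, vial_centre, marker_centre from where it was at the start of the episode above 0.015 m).
It also fails if it takes over 72 s, if anything falls off the work surface, if the arm or the gripper's body presses on something with over 40 N, if the wrist force passes 120 N, or if a joint passes its speed limit or range.

## Robot

A 6-joint arm with a two-finger parallel gripper is mounted at the origin on a cart in front of the work surface, level with it; the furniture and walls round the work are solid. World frame = base frame: x ahead of the robot, y to its left, z up, the work surface at z = 0. Lengths are in m, angles in rad, forces in N, time in s.
With the tool pointing down it reaches from about 0.35 to 0.725 m from the base axis. Payload 4.3 kg.
Tool frame: the origin (TCP) lies on the centre line of the jaws, within the pads' length; the fingertips stand 8 mm ahead of it and the grasp point (between the pads) lies 11 mm behind it (finger_overhang is the distance from the TCP to the fingertips, in m); x points along the fingers, y is the direction in which the jaws open and shut, and the axes are right-handed (so a half turn about x gives the same grasp; the last joint's range is limited). The gripper opens to 85 mm and grips with 20 to 120 N. Pads are 22 mm wide; open, the fingers measure 114 mm over their backs; the gripper's body (76 mm by 85 mm) begins 54 mm behind the grasp point. The pads swing forward as they close: fully open they stand 13 mm farther back than shut.
Start: joints at [1.132, 0.377, 0.081, 1.274, 0, 1.46], TCP at [0.186, 0.544, 0.239] pointing down, gripper open.
Joint ranges: [-2.72, 2.72], [-0.84, 1.66], [-1.02, 1.22], [-1.77, 2.12], [-1.37, 1.28], [-3.14, 3.14]. Speed limits (rad/s): [2.57, 2.57, 3.14, 3.14, 3.14, 3.14].

## Interface

Orientations are given as a rotation vector (axis times angle).
In Python, from rig import get_obs, grab_frame, hand_in, finger_overhang gives the robot as it stands.
- The arm moves only by the tool carry_out, never from a script. Its argument "plan" is a list of rows, each a list of 2 entries, a list of its own where there are three numbers: the shift along the tool's x, y, z in mm, then the turn, a rotation vector about the tool's x, y, z in rad. A call has 1 to 10 rows; each row is the pose to reach, as a shift and turn from the pose commanded when the call began, along the tool's axes at that moment; what a row does not reach only later rows make up. A row lasts 1/12 s, in which the tool goes at most 41.7 mm and 7.16 degrees, less where a joint would pass 70% of its speed; a pose out of reach is approached as far as the arm can. A call with a gripper value outside its range is refused whole. "grip" is the closure, from -1 (fully open) to 1 (shut), set as the call begins (left out, the last holds). The fingers move at their own pace and stop on an object; the grip force is fixed at half the most. Time passes only in rows, so rows that repeat a pose let the fingers close. It gives the time, the measured TCP pose, the force and the opening at its end, in the units of the state.
- get_obs(): the state, without advancing time (a new reading comes with each control period).
- grab_frame(name): name is "side" or "top" or "wrist"; returns a dict with "color" (384x512x3 uint8, red, green, blue), "fx", "fy", "cx", "cy" (pixels), "k1" (the pictures are not rectified: a ray, as slopes to the right and down, at radius r is drawn at 1 + k1 r^2 times it, then the intrinsics apply), "R" (3x3) and "t" (3): a world point X has camera coordinates R X + t. Camera axes: x right, y down, z forward; pixel columns grow to the right and rows downward; lengths in m; the calibration is good to about 2 mm. A picture is of the moment at which its call begins. There is no depth.
- hand_in(): hands the job in, once; it reports no verdict.
The state is a dict: "time": time; "joint_positions": joint angles; "qvel": joint speeds; "joint_efforts": joint torques, N m; "eef_pos": TCP position; "orientation": TCP orientation; "wrist_force": force on the tool from outside, world axes, zero at the start; "wrist_torque": the same for the moment, N m; "width": finger opening in m.
Only numpy, scipy, OpenCV 4.12 (cv2) and the standard library are available. Lean on these libraries where they do the work, as an engineer would, in place of code of your own. Each camera call takes 0.05 s, during which the arm holds its last target.

## Working session

There is one attempt and no reset: what is moved stays moved. The work goes in short steps, Python scripts to look and compute and a tool call to move; the robot and the scene stay as the last step left them, time stands still between calls to the robot, and variables do not carry over. Pictures are saved under pics/ and viewed, and the job is handed in when it is done.

Besides the shell and the picture viewer there is one more tool, called after "Emit:" as name([rows], argument=value, ...), one row to a line, values as JSON. carry_out: Moves the arm, as the interface text tells. Its arguments: {"type":"object","properties":{"plan":{"type":"array","items":{"type":"array"}},"grip":{"type":"number"}},"required":["plan"]}

```bash
mkdir -p pics; ls
python3 - <<'E'
from rig import *
import cv2
print(get_obs(), finger_overhang)
for n in ["side","top","wrist"]:
    f=grab_frame(n); cv2.imwrite(f"pics/{n}0.png",f["color"][:,:,::-1]); print(n,{k:v for k,v in f.items() if k!="color"})
E
```

```text
pics
{'time': 0.0, 'joint_positions': array([1.13167816e+00, 3.78056732e-01, 7.96311203e-02, 1.27441273e+00,
       1.82356709e-06, 1.46052508e+00]), 'qvel': array([ 0.00021301, -0.00080839, -0.00105885,  0.00212992,  0.00017488,
       -0.00068409]), 'joint_efforts': array([-2.95900565e-03, -4.63604307e+01,  2.69877791e+01,  2.09336670e-02,
       -2.57771298e-04, -1.53094527e-05]), 'eef_pos': array([0.18540031, 0.5436105 , 0.23836651]), 'orientation': array([ 0.25653583,  1.55590317, -0.25963405]), 'wrist_force': array([-0.22734215,  0.39404043,  0.42391534]), 'wrist_torque': array([-0.02642203, -0.04277144, -0.01337699]), 'width': 0.08560188983768185} 0.008
side {'fx': 411.67739603490196, 'fy': 411.67739603490196, 'cx': 259.92355908677376, 'cy': 185.32832692076295, 'k1': -0.03245902250355905, 'R': array([[ 0.9193943 , -0.39286313, -0.01930485],
       [-0.27713773, -0.61217865, -0.74056194],
       [ 0.27912146,  0.68621853, -0.67171076]]), 't': array([-0.51058306,  0.15822215,  0.94993741])}
top {'fx': 491.8261844001779, 'fy': 491.8261844001779, 'cx': 253.12046887577566, 'cy': 193.63351749510804, 'k1': 0.03669331836899806, 'R': array([[ 0.01847823, -0.9997999 ,  0.00766259],
       [-0.99428456, -0.01918122, -0.10502517],
       [ 0.10515114, -0.00567812, -0.99444004]]), 't': array([-0.05555314,  0.53941723,  1.17052504])}
wrist {'fx': 328.36367153682033, 'fy': 328.36367153682033, 'cx': 253.5548533289117, 'cy': 193.07781005154425, 'k1': -0.06024530451388104, 'R': array([[ 0.3226543 ,  0.94651491, -0.00193005],
       [ 0.91268305, -0.31057986,  0.26561214],
       [ 0.25080641, -0.08746242, -0.96407804]]), 't': array([-0.5731243 , -0.03435466,  0.37860823])}
```

View pics/side0.png

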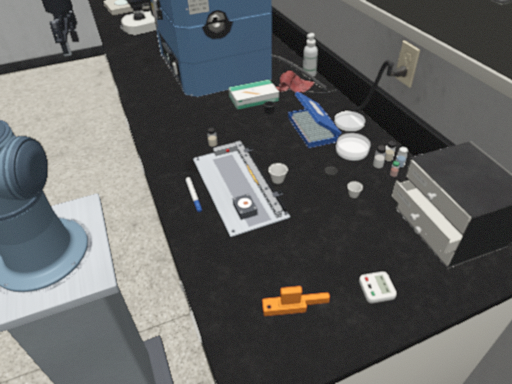

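View pics/top0.png

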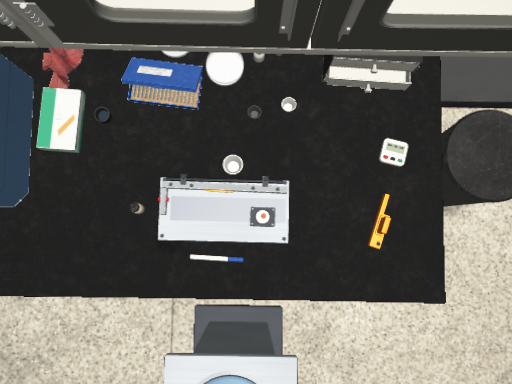

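View pics/wrist0.png

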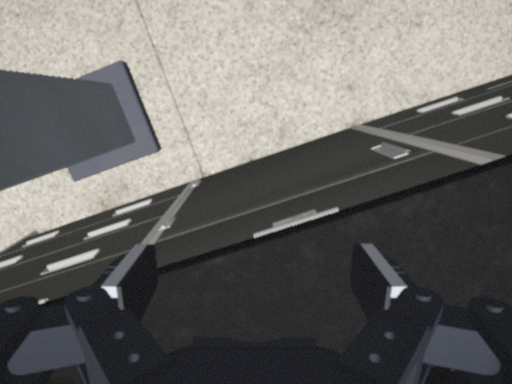

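```bash
cat > h.py <<'E'
import numpy as np, cv2
from rig import *
from scipy.spatial.transform import Rotation as Rn
def und(f,uv):
    K=np.array([[f['fx'],0,f['cx']],[0,f['fy'],f['cy']],[0,0,1]])
    return cv2.undistortPoints(np.array(uv,float).reshape(-1,1,2),K,np.array([f['k1'],0,0,0,0.]),None,None).reshape(-1,2)
def back(f,uv,z):
    "pixels to world on plane z"
    s=und(f,uv); d=np.c_[s,np.ones(len(s))]@f['R']; c=-f['R'].T@f['t']
    z=np.broadcast_to(z,len(d)); lam=(z-c[2])/d[:,2]
    return c+lam[:,None]*d
def proj(f,X):
    K=np.array([[f['fx'],0,f['cx']],[0,f['fy'],f['cy']],[0,0,1]])
    return cv2.projectPoints(np.array(X,float).reshape(-1,1,3),cv2.Rodrigues(f['R'])[0],f['t'],K,np.array([f['k1'],0,0,0,0.]))[0].reshape(-1,2)
def crop(f,x0,x1,y0,y1,s,name):
    c=f['color'][y0:y1,x0:x1,::-1]
    c=cv2.resize(c,None,fx=s,fy=s,interpolation=cv2.INTER_CUBIC)
    for x in range((x0+9)//10*10,x1,10):
        cv2.line(c,(int((x-x0+.5)*s),0),(int((x-x0+.5)*s),6),(0,255,255),1)
        if x%20==0: cv2.putText(c,str(x),(int((x-x0)*s),16),0,.4,(0,255,0),1)
    for y in range((y0+9)//10*10,y1,10):
        cv2.line(c,(0,int((y-y0+.5)*s)),(6,int((y-y0+.5)*s)),(0,255,255),1)
        if y%20==0: cv2.putText(c,str(y),(8,int((y-y0+.5)*s)+4),0,.4,(0,255,0),1)
    cv2.imwrite(name,c)
E
python3 - <<'E'
from h import *
f=grab_frame("top")
crop(f,150,300,165,255,5,"pics/t_jig.png")
crop(f,355,415,180,260,7,"pics/t_stick.png")
g=grab_frame("side")
crop(g,180,300,130,240,5,"pics/s_jig.png")
crop(g,250,340,275,325,8,"pics/s_stick.png")
E
```

```text
(no output)
```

View pics/t_jig.png

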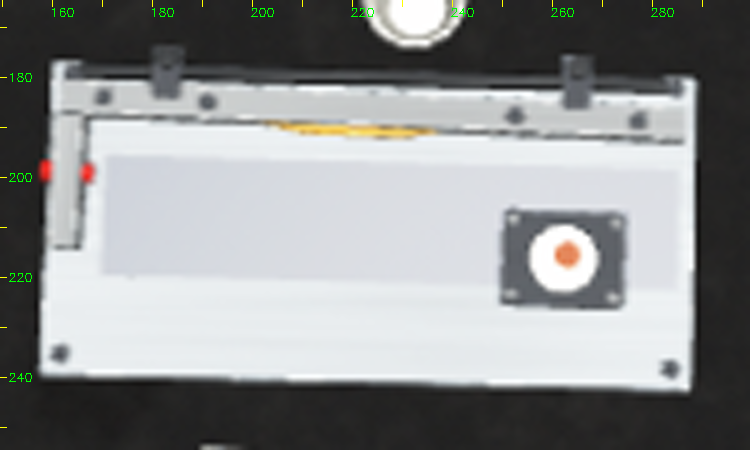

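View pics/t_stick.png

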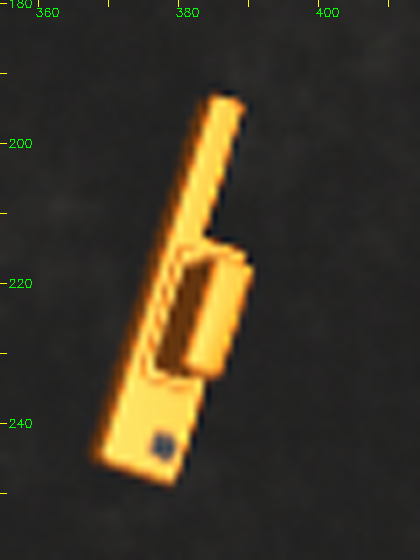

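View pics/s_stick.png

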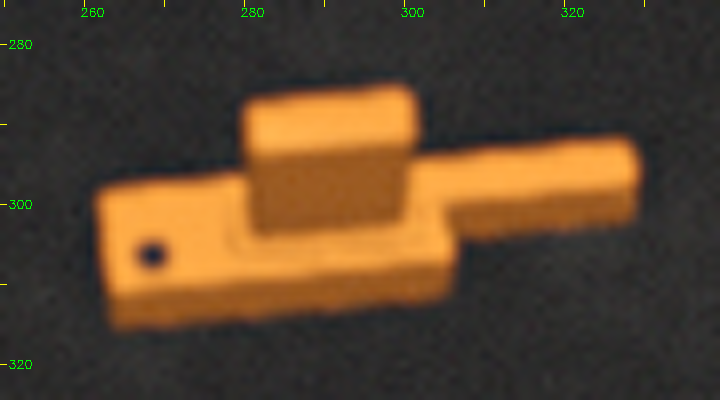

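View pics/s_jig.png

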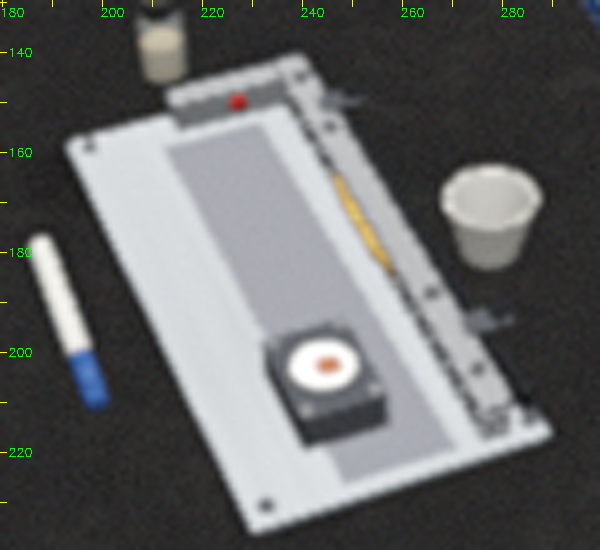

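```bash
cat > meas.py <<'E'
from h import *
from scipy.optimize import least_squares
T=grab_frame("top"); S=grab_frame("side")
def fit(pts,p0):
    def w(p,m): 
        m=np.array(m,float); c,s=np.cos(p[2]),np.sin(p[2])
        return np.c_[p[0]+c*m[:,0]-s*m[:,1],p[1]+s*m[:,0]+c*m[:,1],m[:,2]]
    def r(p):
        out=[]
        for f,(uv,m) in pts: out.append((proj(f,w(p,np.array(m)/1000))-np.array(uv)).ravel())
        return np.concatenate(out)
    for k in range(len(pts)):
        q=least_squares(lambda p:(proj(pts[k][0],w(p,np.array(pts[k][1][1])/1000))-np.array(pts[k][1][0])).ravel(),p0)
        print("  cam",k,q.x.round(4))
    q=least_squares(r,p0,loss='soft_l1'); print("all",q.x.round(4)); 
    print(r(q.x).reshape(-1,2).round(1).tolist()); return q.x
E
cat > m1.py <<'E'
from meas import *
print("stick")
st=fit([(T,([(369.2,245.2),(379.4,248.8),(384.9,193.1),(389.5,194.2),(383.8,213.5),(385.1,216.2),(390.5,217.8),(386.2,233.5),(380.6,232.1)],
 [(-14,-85,20),(14,-85,20),(-14,50,20),(-2,50,20),(-2,0,20),(-7,-10,64),(7,-10,64),(7,-50,64),(-7,-50,64)])),
(S,([(261.6,298.25),(263.25,311),(306.4,307.25),(328.5,292),(329.25,298),(305.1,300.5),(279.9,287),(301.1,285.5),(280.4,293.5),(300.75,292.4)],
 [(-14,-85,20),(14,-85,20),(14,0,20),(-14,50,20),(-2,50,20),(-2,0,20),(-7,-50,64),(-7,-10,64),(7,-50,64),(7,-10,64)]))],[.5,-.3,-1.8])
print("jig")
j=fit([(T,([(159.5,176.9),(288.7,180.5),(287.5,242.5),(157.5,239.5)],[(40,130,6),(40,-190,6),(-115,-190,6),(-115,130,6)])),
(S,([(192.7,158.9),(229.9,236.1),(289.7,216.1)],[(-115,130,6),(-115,-190,6),(40,-190,6)]))],[.5,0,0])
print("sled")
s=fit([(T,([(250.1,205.9),(274.7,206.9),(273.9,226.3),(249.3,225.1)],[(23,30,30),(23,-30,30),(-23,-30,30),(-23,30,30)])),
(S,([(232.5,197.1),(248.5,193.5),(256.7,207.1),(240.5,211.9)],[(-23,30,30),(23,30,30),(23,-30,30),(-23,-30,30)]))],[.5,-.1,0])
def injig(X):
    c,s_=np.cos(j[2]),np.sin(j[2]); d=np.array(X)[:,:2]-j[:2]; return np.c_[c*d[:,0]+s_*d[:,1],-s_*d[:,0]+c*d[:,1]]
print("sled in jig",injig([s]),s[2]-j[2])
print("fence",injig(back(T,[(166.5,188.1),(286.5,192.9)],.031)))
E
python3 m1.py
```

```text
stick
  cam 0 [ 0.4976 -0.3669 -1.8736]
  cam 1 [ 0.4963 -0.3685 -1.892 ]
all [ 0.4969 -0.3677 -1.8835]
[[-0.5, 0.2], [0.4, 0.4], [0.4, 0.0], [0.5, 0.5], [0.1, 0.5], [0.6, -0.1], [0.9, 0.2], [0.1, 0.7], [-0.0, 0.1], [0.5, 0.0], [0.2, -0.4], [-0.2, -0.6], [-0.4, 0.2], [0.1, -0.7], [-0.3, -0.9], [0.2, 0.2], [-0.6, -0.1], [0.6, -0.1], [1.0, -0.9]]
jig
  cam 0 [ 0.5392  0.0571 -0.0055]
  cam 1 [ 0.5373  0.055  -0.0029]
all [ 0.5387  0.0566 -0.0054]
[[0.7, 0.3], [0.1, -0.1], [0.2, 0.4], [-0.1, 0.3], [0.3, -0.6], [0.4, -0.9], [-0.2, -0.2]]
sled
  cam 0 [ 0.4861 -0.0679 -0.0254]
  cam 1 [ 0.4862 -0.0661 -0.0206]
all [ 0.4861 -0.0674 -0.0219]
[[-0.3, 0.2], [-0.2, 0.2], [-0.1, -0.3], [-0.2, -0.1], [-0.6, 0.2], [0.6, -1.1], [1.1, 0.8], [-0.5, 1.3]]
sled in jig [[-0.051936  -0.1242519]] -0.016463705638594103
fence [[ 0.01029998  0.10887636]
 [ 0.00579315 -0.18308272]]
```

```bash
cat > mv.py <<'E'
from h import *
def pose(o=None):
    o=o or get_obs(); return np.array(o['eef_pos']),Rn.from_rotvec(o['orientation'])
def down(phi):
    c,s=np.cos(phi),np.sin(phi)
    return Rn.from_matrix(np.array([[0,c,s],[0,s,-c],[-1,0,0.]]))
def shift(p,R,tp,tphi):
    return R.inv().apply(np.array(tp)-p)*1000,(R.inv()*down(tphi)).as_rotvec()
def phi(R): y=R.as_matrix()[:,1]; return np.arctan2(y[1],y[0])
E
python3 - <<'E'
from mv import *
p,R=pose(); print(p,phi(R),R.as_matrix().round(3))
th=-1.8835
for ph in (th,th+np.pi):
  for tp in ([.45,.1,.24],[.4683,-.3585,.15]):
    s,r=shift(p,R,tp,ph); print(ph,tp,s.round(1),r.round(4), 'q1',np.arctan2(tp[1],tp[0]))
E
```

```text
[0.1856165  0.54409388 0.23909135] 1.2419827265539238 [[-0.     0.323  0.946]
 [-0.     0.946 -0.323]
 [-1.    -0.    -0.   ]]
-1.8835 [0.45, 0.1, 0.24] [  -0.8 -334.9  393.6] [3.1255e+00 7.0000e-04 0.0000e+00] q1 0.21866894587394198
-1.8835 [0.4683, -0.3585, 0.15] [  89.4 -762.9  559. ] [3.1255e+00 7.0000e-04 0.0000e+00] q1 -0.6533695441544629
1.2580926535897932 [0.45, 0.1, 0.24] [  -0.8 -334.9  393.6] [-0.0161 -0.      0.0004] q1 0.21866894587394198
1.2580926535897932 [0.4683, -0.3585, 0.15] [  89.4 -762.9  559. ] [-0.0161 -0.      0.0004] q1 -0.6533695441544629
```

Emit:
carry_out([
  [[0,-335,394],[0,0,0]],
  [[0,-335,394],[0,0,0]],
  [[0,-335,394],[0,0,0]],
  [[0,-335,394],[0,0,0]],
  [[0,-335,394],[0,0,0]],
  [[0,-335,394],[0,0,0]],
  [[0,-335,394],[0,0,0]],
  [[0,-335,394],[0,0,0]],
  [[0,-335,394],[0,0,0]],
  [[0,-335,394],[0,0,0]],
], grip=-1)

```text
time: 1.18
eef_pos: [0.3996, 0.1845, 0.2396]
orientation: [0.258, 1.555, -0.257]
wrist_force: [0.8, -0.2, 0.5]
width: 0.0851
```

```bash
cat > to.py <<'E'
import sys
from mv import *
a=[float(x) for x in sys.argv[1:5]]
o=get_obs(); p,R=pose(o); s,r=shift(p,R,a[:3],a[3])
print(o['time'],p.round(4),phi(R).round(4),'q',o['joint_positions'].round(2),'F',o['wrist_force'].round(1),'w',o['width']); print(s.round(1),r.round(4))
E
python3 to.py .4683 -.3585 .15 1.2581
```

```text
1.1833 [0.3996 0.1845 0.2396] 1.2422 q [ 0.29  0.1  -0.27  1.19  0.    0.62] F [ 0.8 -0.2  0.5] w 0.0851232072494225
[  89.4 -491.8  240.2] [-0.0159  0.0006 -0.0007]
```

Emit:
carry_out([
  [[85,-492,240],[-0.016,0,0]],
  [[85,-492,240],[-0.016,0,0]],
  [[85,-492,240],[-0.016,0,0]],
  [[85,-492,240],[-0.016,0,0]],
  [[85,-492,240],[-0.016,0,0]],
  [[85,-492,240],[-0.016,0,0]],
  [[85,-492,240],[-0.016,0,0]],
  [[85,-492,240],[-0.016,0,0]],
  [[85,-492,240],[-0.016,0,0]],
  [[85,-492,240],[-0.016,0,0]],
])

```text
time: 2.02
eef_pos: [0.4502, -0.2244, 0.1752]
orientation: [0.246, 1.556, -0.246]
wrist_force: [0.5, -0.3, 0.1]
width: 0.0853
```

```bash
python3 to.py .4683 -.3585 .15 1.2581
```

```text
2.0167 [ 0.4502 -0.2244  0.1752] 1.2575 q [-0.59  0.26 -0.25  1.06  0.   -0.28] F [ 0.5 -0.3  0.1] w 0.0853191399282566
[  25.2 -121.9   58.5] [-0.0006  0.0007 -0.0001]
```

Emit:
carry_out([
  [[25,-122,58],[0,0,0]],
  [[25,-122,58],[0,0,0]],
  [[25,-122,58],[0,0,0]],
  [[25,-122,58],[0,0,0]],
  [[25,-122,58],[0,0,0]],
  [[25,-122,58],[0,0,0]],
])

```text
time: 2.52
eef_pos: [0.4676, -0.3561, 0.1499]
orientation: [0.247, 1.558, -0.245]
wrist_force: [-0.5, 0.5, 0.6]
width: 0.0855
```

```bash
python3 to.py .4683 -.3585 .037 1.2581
python3 - <<'E'
from h import *
f=grab_frame("wrist"); cv2.imwrite("pics/w1.png",f["color"][:,:,::-1])
for z,m in [(.064,[(-7,-10),(7,-10),(7,-50),(-7,-50)])]:
    th=-1.8835;c,s=np.cos(th),np.sin(th)
    print(proj(f,[[.4969+(c*a-s*b)/1e3,-.3677+(s*a+c*b)/1e3,z] for a,b in m]).round(1))
E
```

```text
2.5167 [ 0.4676 -0.3561  0.1499] 1.2569 q [-0.76  0.44 -0.05  1.08  0.   -0.45] F [-0.5  0.5  0.6] w 0.08551013946031716
[112.9  -2.2   1.5] [-0.0012 -0.001  -0.0012]
[[261.5 231.1]
 [242.  231.1]
 [241.4 176.8]
 [261.8 176.7]]
```

View pics/w1.png

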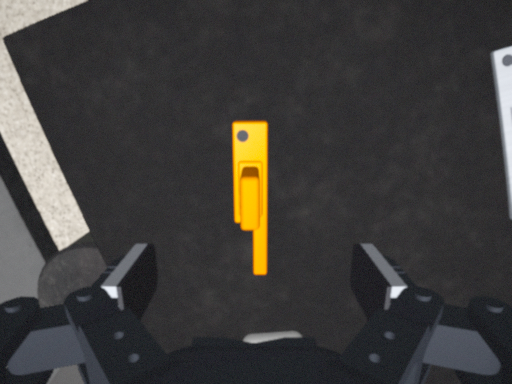

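Emit:
carry_out([
  [[28,-1,0.5],[-0.001,0,0]],
  [[56,-2.2,1.5],[-0.001,0,0]],
  [[85,-2.2,1.5],[-0.001,0,0]],
  [[105,-2.2,1.5],[-0.001,0,0]],
  [[113,-2.2,1.5],[-0.001,0,0]],
  [[113,-2.2,1.5],[-0.001,0,0]],
  [[113,-2.2,1.5],[-0.001,0,0]],
])

```text
time: 3.15
eef_pos: [0.4691, -0.3577, 0.0383]
orientation: [0.244, 1.557, -0.244]
wrist_force: [-0.2, -0.7, 0.2]
width: 0.0849
```

```bash
python3 to.py .4683 -.3585 .037 1.2581
python3 - <<'E'
from h import *
f=grab_frame("wrist"); cv2.imwrite("pics/w2.png",f["color"][:,:,::-1])
E
```

```text
3.15 [ 0.4691 -0.3577  0.0383] 1.2604 q [-0.76  0.54 -0.21  0.82  0.   -0.45] F [-0.2 -0.7  0.2] w 0.08486023350200025
[ 1.3 -1.  -0.5] [ 0.0023  0.0003 -0.0001]
```

View pics/w2.png

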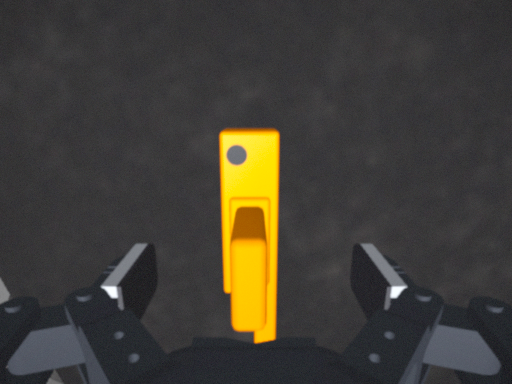

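Emit:
carry_out([
  [[0,0,0],[0,0,0]],
  [[0,0,0],[0,0,0]],
  [[0,0,0],[0,0,0]],
  [[0,0,0],[0,0,0]],
  [[0,0,0],[0,0,0]],
  [[0,0,0],[0,0,0]],
  [[0,0,0],[0,0,0]],
  [[0,0,0],[0,0,0]],
  [[0,0,0],[0,0,0]],
  [[0,0,0],[0,0,0]],
], grip=1)

```text
time: 4.03
eef_pos: [0.4688, -0.3588, 0.0375]
orientation: [0.245, 1.557, -0.245]
wrist_force: [-0.4, -0.1, 1.7]
width: 0.0134
```

```bash
python3 to.py .4683 -.3585 .037 1.2581;python3 to.py .4683 -.3585 .037 1.2581
```

```text
4.0333 [ 0.4688 -0.3588  0.0375] 1.2589 q [-0.76  0.54 -0.21  0.82  0.   -0.45] F [-0.4 -0.1  1.7] w 0.013407128917196592
[ 0.5  0.2 -0.6] [0.0008 0.0003 0.0001]
4.0333 [ 0.4688 -0.3588  0.0375] 1.2589 q [-0.76  0.54 -0.21  0.82  0.   -0.45] F [-0.4 -0.1  1.7] w 0.013407128917196592
[ 0.5  0.2 -0.6] [0.0008 0.0003 0.0001]
```

Emit:
carry_out([
  [[-20,0,0],[0,0,0]],
  [[-50,0,0],[0,0,0]],
  [[-82,0,0],[0,0,0]],
  [[-82,30,-12],[-0.12,0,0]],
  [[-82,60,-23],[-0.24,0,0]],
  [[-82,90,-35],[-0.36,0,0]],
  [[-82,120,-46],[-0.48,0,0]],
  [[-82,150,-58],[-0.6,0,0]],
  [[-82,180,-70],[-0.72,0,0]],
  [[-82,209,-81],[-0.84,0,0]],
])

```text
time: 4.87
eef_pos: [0.4548, -0.1331, 0.1188]
orientation: [-0.418, 1.531, 0.419]
wrist_force: [0.4, 0.7, -1.3]
width: 0.0133
```

```bash
python3 to.py .4557 -.1348 .12 3.1206
```

```text
4.8667 [ 0.4548 -0.1331  0.1188] 2.1048 q [-0.42  0.25 -0.42  0.9   0.   -0.95] F [ 0.4  0.7 -1.3] w 0.013291672994655694
[-1.2 -1.9 -0.1] [-1.0158e+00  2.0000e-04 -1.3000e-03]
```

Emit:
carry_out([
  [[0,0,0],[-0.12,0,0]],
  [[0,0,0],[-0.24,0,0]],
  [[0,0,0],[-0.36,0,0]],
  [[0,0,0],[-0.48,0,0]],
  [[0,0,0],[-0.6,0,0]],
  [[0,0,0],[-0.72,0,0]],
  [[0,0,0],[-0.84,0,0]],
  [[0,0,0],[-0.96,0,0]],
  [[0,0,0],[-1.016,0,0]],
  [[0,0,0],[-1.016,0,0]],
])

```text
time: 5.7
eef_pos: [0.4553, -0.1347, 0.1189]
orientation: [-1.189, 1.222, 1.191]
wrist_force: [0.1, 0.2, -1.9]
width: 0.013
```

```bash
python3 to.py .4557 -.1348 .0445 3.1206;  python3 - <<'E'
from h import *
f=grab_frame("top"); crop(f,220,330,165,265,6,"pics/t2.png")
f=grab_frame("side"); crop(f,200,310,170,250,7,"pics/s2.png")
E
python3 to.py .4557 -.1348 .0445 3.1206
```

```text
5.7 [ 0.4553 -0.1347  0.1189] 3.1159 q [-0.42  0.25 -0.42  0.9   0.   -1.97] F [ 0.1  0.2 -1.9] w 0.012953627910489344
[74.4 -0.5 -0.1] [-0.0047  0.0005 -0.0009]
5.8 [ 0.4554 -0.1348  0.119 ] 3.1134 q [-0.42  0.25 -0.42  0.9   0.   -1.96] F [ 0.6 -0.  -2. ] w 0.013257818110480818
[74.5 -0.4 -0.1] [-0.0072  0.0004 -0.0007]
```

View pics/t2.png

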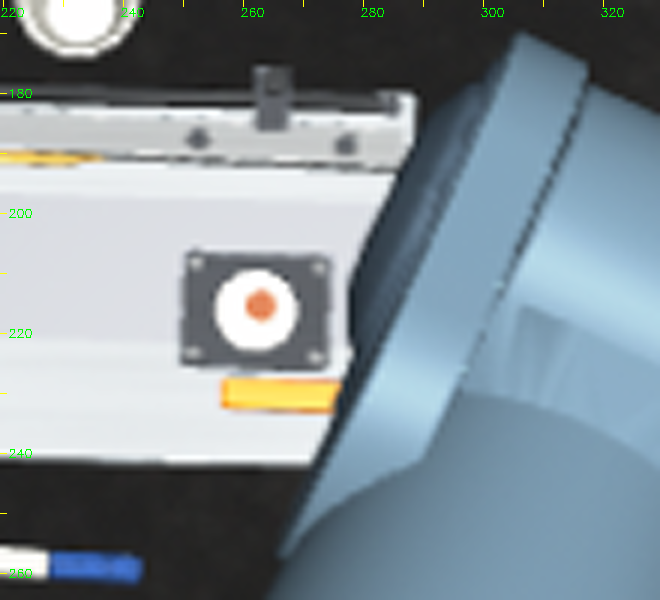

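View pics/s2.png

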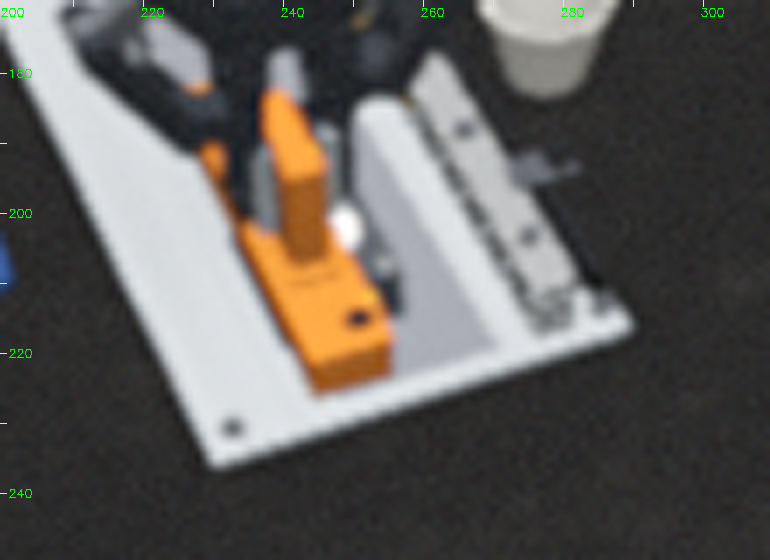

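Emit:
carry_out([
  [[20,0,0],[-0.006,0,0]],
  [[45,0,0],[-0.006,0,0]],
  [[62,0,0],[-0.006,0,0]],
  [[70,0,0],[-0.006,0,0]],
  [[73,0,0],[-0.006,0,0]],
  [[74,0,0],[-0.006,0,0]],
  [[74,0,0],[-0.006,0,0]],
  [[74,0,0],[-0.006,0,0]],
])

```text
time: 6.47
eef_pos: [0.4567, -0.1354, 0.0463]
orientation: [-1.195, 1.218, 1.192]
wrist_force: [-0.1, 0.2, -1.2]
width: 0.0133
```

```bash
python3 to.py .4557 -.1348 .0445 3.1206;  python3 - <<'E'
from h import *
f=grab_frame("top"); crop(f,220,330,165,265,6,"pics/t3.png")
f=grab_frame("side"); crop(f,200,310,170,250,7,"pics/s3.png")
E
python3 to.py .4557 -.1348 .0445 3.1206
```

```text
6.4667 [ 0.4567 -0.1354  0.0463] 3.1208 q [-0.42  0.34 -0.52  0.71  0.   -1.97] F [-0.1  0.2 -1.2] w 0.013340719902136571
[1.8 1.  0.5] [ 0.0002 -0.0007  0.0019]
6.5667 [ 0.4566 -0.1353  0.0463] 3.1209 q [-0.42  0.34 -0.52  0.71  0.   -1.97] F [-0.6  0.1 -2. ] w 0.013364456030985948
[1.8 1.  0.5] [ 0.0003 -0.0007  0.0019]
```

View pics/t3.png

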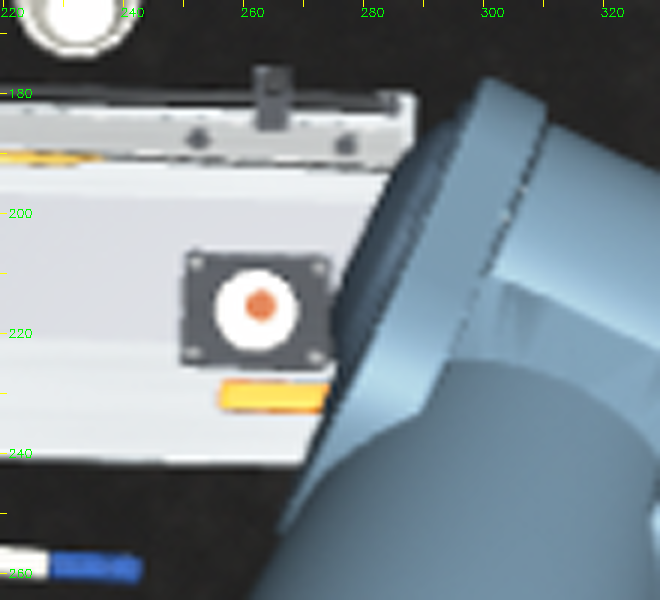

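View pics/s3.png

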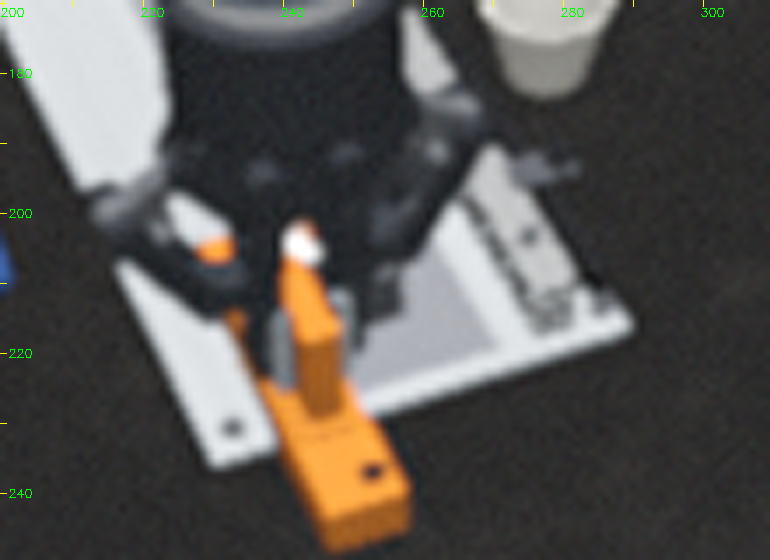

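Emit:
carry_out([
  [[1.5,0,2],[0,0,0]],
  [[1.5,0,5],[0,0,0]],
  [[1.5,-1,7],[0,0,0]],
  [[1.5,-3,7],[0,0,0]],
  [[1.5,-5,7],[0,0,0]],
  [[1.5,-5,7],[0,0,0]],
])

```text
time: 7.07
eef_pos: [0.4617, -0.128, 0.044]
orientation: [-1.195, 1.218, 1.194]
wrist_force: [0.1, 0.1, -1.8]
width: 0.0134
```

Emit:
carry_out([
  [[0,-1.5,0],[0,0,0]],
  [[0,-3,0],[0,0,0]],
  [[0,-4.5,0],[0,0,0]],
  [[0,-6,0],[0,0,0]],
  [[0,-7.5,0],[0,0,0]],
])

```text
time: 7.48
eef_pos: [0.468, -0.128, 0.0436]
orientation: [-1.193, 1.219, 1.195]
wrist_force: [-0.8, 0.1, -2.0]
width: 0.0131
```

```bash
python3 to.py .4557 -.1348 .0445 3.1206;  python3 - <<'E'
from h import *
print(get_obs()['wrist_torque'])
f=grab_frame("top"); crop(f,220,330,165,265,6,"pics/t4.png")
E
```

```text
7.4833 [ 0.468  -0.128   0.0436] 3.121 q [-0.4   0.36 -0.5   0.72  0.   -1.95] F [-0.8  0.1 -2. ] w 0.013148870623726563
[-0.9 12.2 -7. ] [ 0.0004  0.0005 -0.0009]
[-0.02109852  0.32163167  0.09871859]
```

View pics/t4.png

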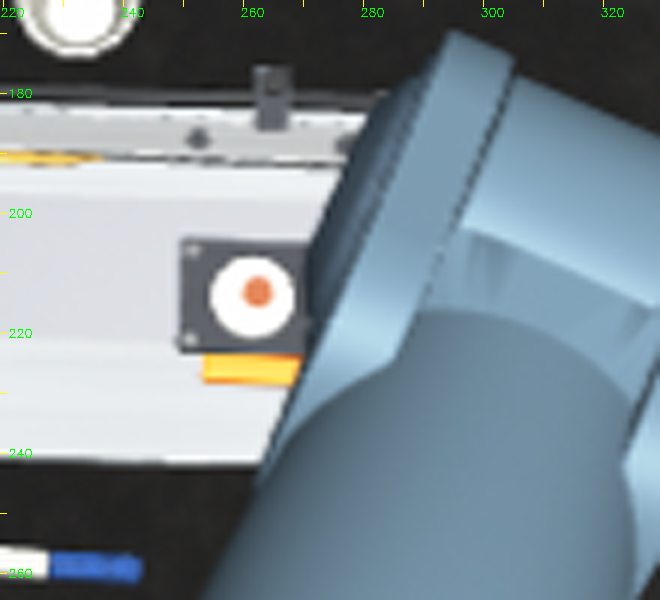

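Emit:
carry_out([
  [[0,-2.5,0],[0,0,0]],
  [[0,-5,0],[0,0,0]],
  [[0,-7.5,0],[0,0,0]],
  [[0,-10,0],[0,0,0]],
  [[0,-12.5,0],[0,0,0]],
  [[0,-15,0],[0,0,0]],
  [[0,-17.5,0],[0,0,0]],
  [[0,-20,0],[0,0,0]],
  [[0,-22,0],[0,0,0]],
  [[0,-23,0],[0,0,0]],
])

```text
time: 8.37
eef_pos: [0.4918, -0.1287, 0.0439]
orientation: [-1.194, 1.219, 1.194]
wrist_force: [-0.5, -0.1, -1.6]
width: 0.0131
```

```bash
python3 to.py .4998 -.1348 .0445 3.1206;  python3 - <<'E'
from h import *
print(get_obs()['wrist_torque'])
f=grab_frame("top"); crop(f,220,330,165,265,6,"pics/t5.png")
print(get_obs()['wrist_torque'],get_obs()['wrist_force'])
E
```

```text
8.3667 [ 0.4918 -0.1287  0.0439] 3.1211 q [-0.38  0.4  -0.44  0.74  0.   -1.93] F [-0.5 -0.1 -1.6] w 0.01312460159714219
[-0.6 -8.1 -5.9] [0.0005 0.     0.0004]
[-0.05659665  0.34821222  0.05640894]
[-0.06790052  0.15622154  0.05216632] [-1.14720335  0.53708739 -1.08297101]
```

View pics/t5.png

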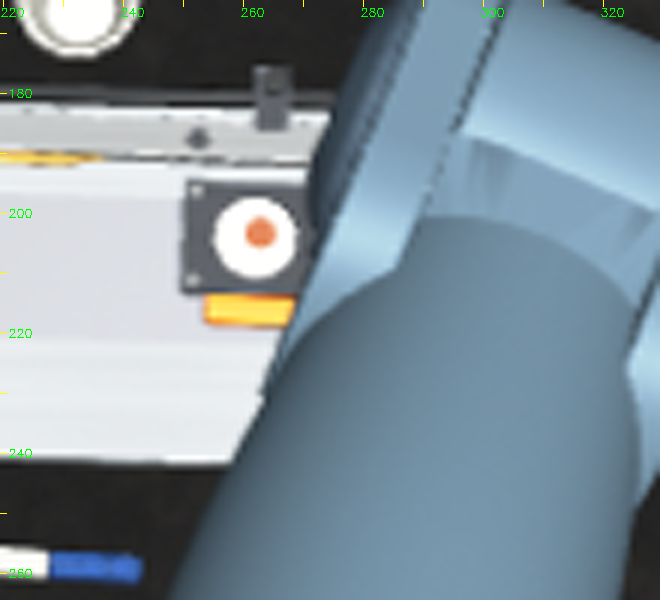

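Emit:
carry_out([
  [[0,-1,0],[0,0,0]],
  [[0,-2,0],[0,0,0]],
  [[0,-3,0],[0,0,0]],
  [[0,-4,0],[0,0,0]],
  [[0,-4.5,0],[0,0,0]],
  [[0,-5,0],[0,0,0]],
])

```text
time: 8.92
eef_pos: [0.4964, -0.1287, 0.0439]
orientation: [-1.194, 1.219, 1.194]
wrist_force: [-1.5, 0.5, -1.2]
width: 0.0134
```

Emit:
carry_out([
  [[0,-0.5,0],[0,0,0]],
  [[0,-1,0],[0,0,0]],
  [[0,-1.5,0],[0,0,0]],
  [[0,-1.5,0],[0,0,0]],
])

```text
time: 9.25
eef_pos: [0.498, -0.1288, 0.0439]
orientation: [-1.194, 1.219, 1.194]
wrist_force: [-0.8, 0.5, -0.6]
width: 0.0132
```

Emit:
carry_out([
  [[0,-0.5,0],[0,0,0]],
  [[0,-1,0],[0,0,0]],
  [[0,-1.5,0],[0,0,0]],
  [[0,-1.5,0],[0,0,0]],
])

```text
time: 9.58
eef_pos: [0.4995, -0.1288, 0.0439]
orientation: [-1.194, 1.219, 1.194]
wrist_force: [-1.3, 0.1, -1.3]
width: 0.0131
```

Emit:
carry_out([
  [[0,-0.5,0],[0,0,0]],
  [[0,-1,0],[0,0,0]],
  [[0,-1,0],[0,0,0]],
])

```text
time: 9.83
eef_pos: [0.5, -0.1288, 0.0437]
orientation: [-1.194, 1.219, 1.195]
wrist_force: [-2.2, 0.1, 0.5]
width: 0.0133
```

```bash
python3 to.py .4998 -.1348 .0445 3.1206;  python3 - <<'E'
from h import *
print(get_obs()['wrist_torque'])
f=grab_frame("top"); crop(f,220,330,165,265,6,"pics/t6.png")
print(get_obs()['wrist_torque'],get_obs()['wrist_force'])
E
```

```text
9.8333 [ 0.5    -0.1288  0.0437] 3.121 q [-0.37  0.41 -0.41  0.75 -0.   -1.93] F [-2.2  0.1  0.5] w 0.013324962575827092
[-0.8  0.  -6. ] [ 0.0004 -0.     -0.0009]
[-0.04565268  0.64791045  0.15134685]
[-0.00603943  0.64978109  0.21879628] [-2.43665891 -0.19263755  1.35770595]
```

View pics/t6.png

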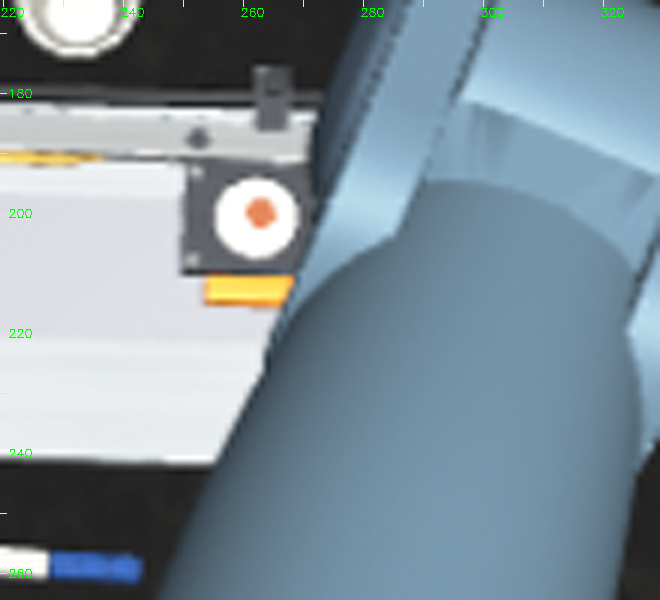

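Emit:
carry_out([
  [[0,-0.5,0],[0,0,0]],
  [[0,-1,0],[0,0,0]],
  [[0,-1,0],[0,0,0]],
])

```text
time: 10.13
eef_pos: [0.5001, -0.1288, 0.0435]
orientation: [-1.193, 1.221, 1.196]
wrist_force: [-5.6, -0.3, 1.1]
width: 0.0131
```

Emit:
carry_out([
  [[0,-0.5,0],[0,0,0]],
  [[0,-1,0],[0,0,0]],
  [[0,-1,0],[0,0,0]],
])

```text
time: 10.38
eef_pos: [0.5002, -0.1288, 0.0435]
orientation: [-1.192, 1.222, 1.197]
wrist_force: [-8.1, -1.3, 2.6]
width: 0.0132
```

```bash
python3 to.py .4998 -.1348 .0445 3.1206;  python3 - <<'E'
from h import *
print(get_obs()['wrist_torque'])
E
```

```text
10.3833 [ 0.5002 -0.1288  0.0435] 3.121 q [-0.37  0.41 -0.41  0.75 -0.   -1.92] F [-8.1 -1.3  2.6] w 0.013233799857907916
[-1.   0.3 -6. ] [ 0.0004 -0.0003 -0.0041]
[-0.09185165  1.60860504  0.27007546]
```

Emit:
carry_out([
  [[-0.4,0,0],[0,0,0]],
  [[-0.8,0,0],[0,0,0]],
  [[-0.8,0,0],[0,0,0]],
])

```text
time: 10.63
eef_pos: [0.5001, -0.1286, 0.0436]
orientation: [-1.192, 1.222, 1.197]
wrist_force: [-4.4, -0.7, -1.8]
width: 0.0134
```

```bash
cat > st.py <<'E'
from mv import *
o=get_obs(); p,R=pose(o); print(round(o['time'],2),p.round(4),'phi',phi(R).round(4),'down',R.as_matrix()[:,0].round(4),'F',o['wrist_force'].round(2),'M',o['wrist_torque'].round(3))
E
python3 st.py
```

```text
10.63 [ 0.5001 -0.1286  0.0436] phi 3.1209 down [-4.3e-03  3.0e-04 -1.0e+00] F [-4.44 -0.66 -1.83] M [-0.174  1.202  0.126]
```

Emit:
carry_out([
  [[0,-0.5,0],[0.003,0,0]],
  [[0,-0.5,0],[0.006,0,0]],
  [[0,-0.5,0],[0.006,0,0]],
  [[0,-0.5,0],[0.006,0,0]],
])

```text
time: 10.97
eef_pos: [0.5001, -0.1285, 0.0435]
orientation: [-1.187, 1.225, 1.194]
wrist_force: [-7.4, -1.4, -1.6]
width: 0.0132
```

```bash
python3 st.py
```

```text
10.97 [ 0.5001 -0.1285  0.0435] phi 3.115 down [-5.4e-03  4.0e-04 -1.0e+00] F [-7.35 -1.37 -1.62] M [-0.111  1.489  0.281]
```

Emit:
carry_out([
  [[0,0,0],[0.003,0,0]],
  [[0,0,0],[0.006,0,0]],
  [[0,0,0],[0.006,0,0]],
  [[0,0,0],[0.006,0,0]],
])

```text
time: 11.3
eef_pos: [0.4999, -0.1285, 0.0435]
orientation: [-1.183, 1.228, 1.19]
wrist_force: [-6.8, -1.3, -1.3]
width: 0.013
```

```bash
python3 st.py
```

```text
11.3 [ 0.4999 -0.1285  0.0435] phi 3.1094 down [-5.7e-03  4.0e-04 -1.0e+00] F [-6.8  -1.26 -1.31] M [-0.092  1.542  0.387]
```

Emit:
carry_out([
  [[0,-0.4,0.5],[0,0,0]],
  [[0,-0.8,1.5],[0,0,0]],
  [[0,-0.8,3],[0,0,0]],
  [[0,-0.8,4.5],[0,0,0]],
  [[0,-0.8,6],[0,0,0]],
  [[0,-0.8,8],[0,0,0]],
  [[0,-0.8,10],[0,0,0]],
])

```text
time: 11.88
eef_pos: [0.5002, -0.1213, 0.0439]
orientation: [-1.186, 1.235, 1.187]
wrist_force: [-10.4, -9.0, 1.9]
width: 0.013
```

```bash
python3 st.py
```

```text
11.88 [ 0.5002 -0.1213  0.0439] phi 3.1081 down [-0.0077 -0.0063 -1.    ] F [-10.37  -8.96   1.94] M [-1.566  2.383  0.517]
```

Emit:
carry_out([
  [[-0.4,0,2],[0,0,0]],
  [[-0.4,0,4],[0,0,0]],
  [[-0.4,0,6],[0,0,0]],
  [[-0.4,0,8],[0,0,0]],
  [[-0.4,0,10],[0,0,0]],
  [[-0.4,0,12],[0,0,0]],
])

```text
time: 12.38
eef_pos: [0.5005, -0.1086, 0.0439]
orientation: [-1.185, 1.234, 1.188]
wrist_force: [-9.4, -6.9, 0.5]
width: 0.0131
```

```bash
python3 st.py
```

```text
12.38 [ 0.5005 -0.1086  0.0439] phi 3.1085 down [-0.008  -0.0047 -1.    ] F [-9.39 -6.92  0.47] M [-1.359  2.063  0.459]
```

Emit:
carry_out([
  [[0,-0.2,2],[0,0,0]],
  [[0,-0.4,4],[0,0,0]],
  [[0,-0.4,6],[0,0,0]],
  [[0,-0.4,8],[0,0,0]],
  [[0,-0.4,10],[0,0,0]],
  [[0,-0.4,12],[0,0,0]],
  [[0,-0.4,14],[0,0,0]],
  [[0,-0.4,16],[0,0,0]],
])

```text
time: 13.05
eef_pos: [0.5009, -0.0934, 0.044]
orientation: [-1.185, 1.236, 1.188]
wrist_force: [-10.9, -9.1, 1.5]
width: 0.0133
```

```bash
python3 st.py
```

```text
13.05 [ 0.5009 -0.0934  0.044 ] phi 3.1082 down [-0.0088 -0.0067 -0.9999] F [-10.93  -9.05   1.54] M [-1.852  2.442  0.598]
```

Emit:
carry_out([
  [[0,0,2],[0,0,0]],
  [[0,0,4],[0,0,0]],
  [[0,0,6],[0,0,0]],
  [[0,0,8],[0,0,0]],
  [[0,0,10],[0,0,0]],
  [[0,0,12],[0,0,0]],
])

```text
time: 13.55
eef_pos: [0.5013, -0.0816, 0.044]
orientation: [-1.186, 1.237, 1.187]
wrist_force: [-11.2, -11.1, 1.8]
width: 0.0132
```

```bash
python3 st.py;python3 - <<'E'
from h import *
f=grab_frame("top"); crop(f,180,290,165,265,6,"pics/t7.png")
E
```

```text
13.55 [ 0.5013 -0.0816  0.044 ] phi 3.1081 down [-0.0089 -0.0071 -0.9999] F [-11.21 -11.11   1.79] M [-1.939  2.465  0.598]
```

View pics/t7.png

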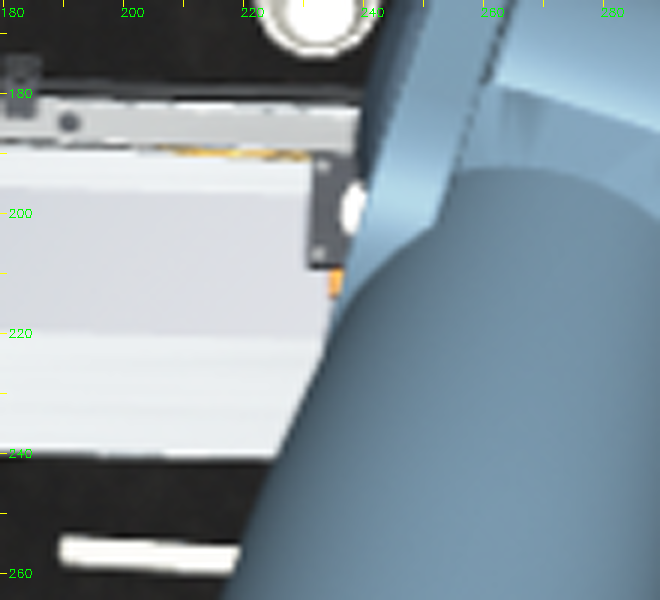

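Emit:
carry_out([
  [[0,0,2],[0,0,0]],
  [[0,0,4],[0,0,0]],
  [[0,0,6],[0,0,0]],
  [[0,0,8],[0,0,0]],
  [[0,0,10],[0,0,0]],
  [[0,0,12],[0,0,0]],
])

```text
time: 14.1
eef_pos: [0.5016, -0.0691, 0.0439]
orientation: [-1.185, 1.236, 1.188]
wrist_force: [-11.2, -8.6, 1.6]
width: 0.0133
```

```bash
python3 st.py
```

```text
14.1 [ 0.5016 -0.0691  0.0439] phi 3.1083 down [-0.0089 -0.0059 -0.9999] F [-11.15  -8.57   1.6 ] M [-1.649  2.443  0.55 ]
```

Emit:
carry_out([
  [[0,0.05,2],[0,0,0]],
  [[0,0.1,4],[0,0,0]],
  [[0,0.1,6],[0,0,0]],
  [[0,0.1,8],[0,0,0]],
  [[0,0.1,10],[0,0,0]],
  [[0,0.1,12],[0,0,0]],
  [[0,0.1,14],[0,0,0]],
  [[0,0.1,16],[0,0,0]],
])

```text
time: 14.77
eef_pos: [0.502, -0.0531, 0.0439]
orientation: [-1.185, 1.236, 1.188]
wrist_force: [-10.9, -9.6, 2.6]
width: 0.0132
```

```bash
python3 st.py
```

```text
14.77 [ 0.502  -0.0531  0.0439] phi 3.1084 down [-0.0089 -0.0059 -0.9999] F [-10.88  -9.6    2.6 ] M [-1.661  2.394  0.532]
```

Emit:
carry_out([
  [[0,0.05,2],[0,0,0]],
  [[0,0.1,4],[0,0,0]],
  [[0,0.1,6],[0,0,0]],
  [[0,0.1,8],[0,0,0]],
  [[0,0.1,10],[0,0,0]],
  [[0,0.1,12],[0,0,0]],
  [[0,0.1,14],[0,0,0]],
  [[0,0.1,16],[0,0,0]],
])

```text
time: 15.43
eef_pos: [0.5023, -0.0372, 0.0439]
orientation: [-1.185, 1.236, 1.188]
wrist_force: [-11.4, -8.5, 2.3]
width: 0.0133
```

```bash
python3 st.py;python3 - <<'E'
from h import *
f=grab_frame("top"); crop(f,150,260,165,265,6,"pics/t8.png")
E
```

```text
15.43 [ 0.5023 -0.0372  0.0439] phi 3.1083 down [-0.0088 -0.006  -0.9999] F [-11.4   -8.51   2.32] M [-1.619  2.388  0.539]
```

View pics/t8.png

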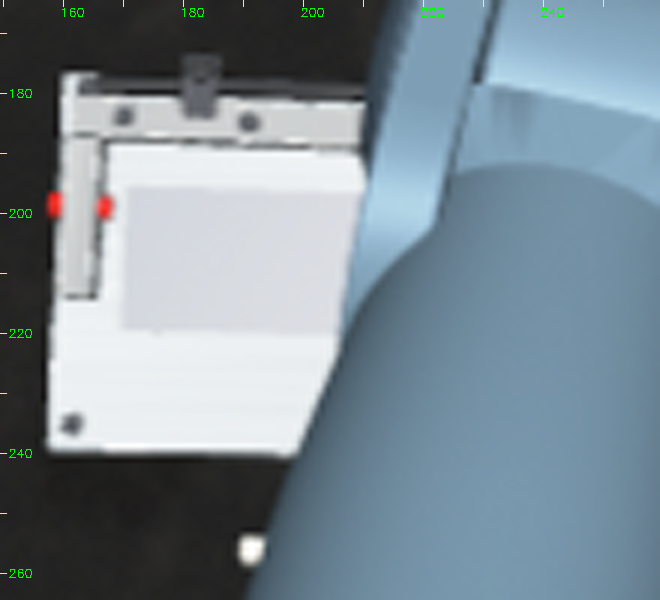

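Emit:
carry_out([
  [[0,0.05,2],[0,0,0]],
  [[0,0.1,4],[0,0,0]],
  [[0,0.1,6],[0,0,0]],
  [[0,0.15,8],[0,0,0]],
  [[0,0.15,10],[0,0,0]],
  [[0,0.15,12],[0,0,0]],
  [[0,0.15,14],[0,0,0]],
  [[0,0.15,16],[0,0,0]],
])

```text
time: 16.15
eef_pos: [0.5027, -0.0212, 0.0439]
orientation: [-1.185, 1.236, 1.188]
wrist_force: [-11.5, -8.6, 4.3]
width: 0.0134
```

```bash
python3 st.py
```

```text
16.15 [ 0.5027 -0.0212  0.0439] phi 3.1084 down [-0.0088 -0.0059 -0.9999] F [-11.53  -8.57   4.35] M [-1.667  2.395  0.507]
```

Emit:
carry_out([
  [[0,0.05,2],[0,0,0]],
  [[0,0.1,4],[0,0,0]],
  [[0,0.1,6],[0,0,0]],
  [[0,0.15,8],[0,0,0]],
  [[0,0.15,10],[0,0,0]],
  [[0,0.15,12],[0,0,0]],
  [[0,0.15,14],[0,0,0]],
  [[0,0.15,16],[0,0,0]],
])

```text
time: 16.82
eef_pos: [0.503, -0.0053, 0.0439]
orientation: [-1.185, 1.236, 1.188]
wrist_force: [-9.9, -9.1, 3.7]
width: 0.0135
```

```bash
python3 st.py
```

```text
16.82 [ 0.503  -0.0053  0.0439] phi 3.1083 down [-0.0088 -0.006  -0.9999] F [-9.94 -9.09  3.66] M [-1.668  2.373  0.48 ]
```

Emit:
carry_out([
  [[-0.2,0,2],[0,0,0]],
  [[-0.2,0,4],[0,0,0]],
  [[-0.2,0,6],[0,0,0]],
  [[-0.2,0,8],[0,0,0]],
  [[-0.2,0.05,10],[0,0,0]],
  [[-0.2,0.05,12],[0,0,0]],
  [[-0.2,0.05,14],[0,0,0]],
  [[-0.2,0.05,16],[0,0,0]],
])

```text
time: 17.48
eef_pos: [0.5033, 0.0109, 0.0439]
orientation: [-1.185, 1.236, 1.188]
wrist_force: [-11.0, -8.6, 2.4]
width: 0.013
```

```bash
python3 st.py
```

```text
17.48 [0.5033 0.0109 0.0439] phi 3.1082 down [-0.0091 -0.0056 -0.9999] F [-11.04  -8.59   2.39] M [-1.658  2.316  0.388]
```

Emit:
carry_out([
  [[0,0,2],[0,0,0]],
  [[0,0,4],[0,0,0]],
  [[0,0.05,6],[0,0,0]],
  [[0,0.05,8],[0,0,0]],
  [[0,0.1,10],[0,0,0]],
  [[0,0.1,12],[0,0,0]],
  [[0,0.1,14],[0,0,0]],
  [[0,0.1,16],[0,0,0]],
])

```text
time: 18.15
eef_pos: [0.5036, 0.0268, 0.0439]
orientation: [-1.184, 1.236, 1.188]
wrist_force: [-10.9, -9.3, 4.0]
width: 0.0134
```

```bash
python3 st.py
```

```text
18.15 [0.5036 0.0268 0.0439] phi 3.1081 down [-0.0092 -0.0057 -0.9999] F [-10.9   -9.26   3.99] M [-1.587  2.272  0.408]
```

Emit:
carry_out([
  [[0,0,2],[0,0,0]],
  [[0,0,5],[0,0,0]],
  [[0,0.1,8],[0,0,0]],
  [[0,0.2,11],[0,0,0]],
  [[0,0.2,14],[0,0,0]],
  [[0,0.2,17],[0,0,0]],
  [[0,0.3,20],[0,0,0]],
  [[0,0.3,23],[0,0,0]],
  [[0,0.3,26],[0,0,0]],
  [[0,0.3,28],[0,0,0]],
])

```text
time: 18.98
eef_pos: [0.5046, 0.0552, 0.0438]
orientation: [-1.185, 1.234, 1.189]
wrist_force: [-9.1, -9.1, 1.6]
width: 0.0133
```

```bash
python3 st.py
python3 - <<'E'
from h import *
f=grab_frame("top"); crop(f,150,260,165,265,6,"pics/t9.png")
E
```

```text
18.98 [0.5046 0.0552 0.0438] phi 3.109 down [-0.0085 -0.0049 -1.    ] F [-9.12 -9.12  1.57] M [-1.46   2.108  0.458]
```

View pics/t9.png

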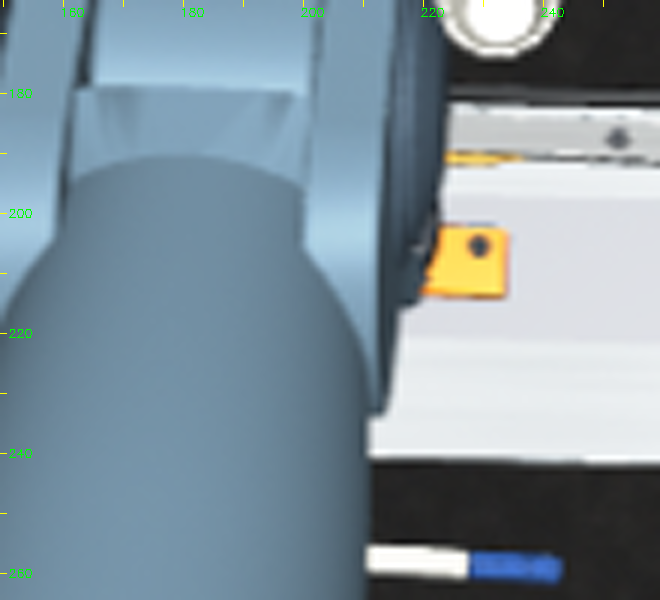

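Emit:
carry_out([
  [[0,0.4,2],[0,0,0]],
  [[0,0.8,4],[0,0,0]],
  [[0,1.2,6],[0,0,0]],
  [[0,1.5,8],[0,0,0]],
  [[0,1.5,10],[0,0,0]],
  [[0,1.5,12],[0,0,0]],
  [[0,1.5,12],[0,0,0]],
])

```text
time: 19.62
eef_pos: [0.5047, 0.0685, 0.0438]
orientation: [-1.184, 1.23, 1.189]
wrist_force: [-6.9, -3.5, -2.8]
width: 0.0131
```

```bash
python3 st.py
```

```text
19.62 [0.5047 0.0685 0.0438] phi 3.1096 down [-0.0062 -0.002  -1.    ] F [-6.91 -3.5  -2.84] M [-0.757  1.342  0.364]
```

Emit:
carry_out([
  [[0,0.3,1],[0,0,0]],
  [[0,0.3,2],[0,0,0]],
  [[0,0.3,3],[0,0,0]],
  [[0,0.3,4],[0,0,0]],
  [[0,0.3,5],[0,0,0]],
])

```text
time: 20.03
eef_pos: [0.5048, 0.0727, 0.0439]
orientation: [-1.185, 1.231, 1.188]
wrist_force: [-6.6, -6.1, -0.9]
width: 0.0134
```

```bash
python3 st.py
```

```text
20.03 [0.5048 0.0727 0.0439] phi 3.1089 down [-0.0059 -0.0036 -1.    ] F [-6.61 -6.1  -0.95] M [-1.253  1.381  0.344]
```

Emit:
carry_out([
  [[0,0,0.7],[0,0,0]],
  [[0,0,1.4],[0,0,0]],
  [[0,0,2],[0,0,0]],
  [[0,0,2],[0,0,0]],
])

```text
time: 20.37
eef_pos: [0.5048, 0.0747, 0.0439]
orientation: [-1.185, 1.231, 1.188]
wrist_force: [-6.1, -4.8, -1.2]
width: 0.0132
```

```bash
python3 st.py
```

```text
20.37 [0.5048 0.0747 0.0439] phi 3.109 down [-0.006  -0.0034 -1.    ] F [-6.05 -4.76 -1.18] M [-1.133  1.382  0.351]
```

Emit:
carry_out([
  [[0,0,0.7],[0,0,0]],
  [[0,0,1.4],[0,0,0]],
  [[0,0,2],[0,0,0]],
])

```text
time: 20.62
eef_pos: [0.5048, 0.0766, 0.0439]
orientation: [-1.185, 1.232, 1.188]
wrist_force: [-6.0, -5.1, -1.3]
width: 0.0133
```

Emit:
carry_out([
  [[0,0,0.5],[0,0,0]],
  [[0,0,1],[0,0,0]],
  [[0,0,1.5],[0,0,0]],
])

```text
time: 20.87
eef_pos: [0.5049, 0.0769, 0.0441]
orientation: [-1.187, 1.234, 1.186]
wrist_force: [-6.9, -10.2, 0.5]
width: 0.0134
```

```bash
python3 st.py
```

```text
20.87 [0.5049 0.0769 0.0441] phi 3.1084 down [-0.006  -0.0066 -1.    ] F [ -6.85 -10.2    0.55] M [-1.988  1.599  0.375]
```

Emit:
carry_out([
  [[0,0.6,-0.6],[0,0,0]],
  [[0,1.2,-1.2],[0,0,0]],
  [[0,1.8,-1.6],[0,0,0]],
  [[0,2.2,-2],[0,0,0]],
  [[0,2.6,-2.4],[0,0,0]],
  [[0,2.6,-2.4],[0,0,0]],
])

```text
time: 21.37
eef_pos: [0.5046, 0.0768, 0.0448]
orientation: [-1.185, 1.226, 1.186]
wrist_force: [-3.8, -3.6, -5.2]
width: 0.0131
```

```bash
python3 st.py
python3 - <<'E'
from h import *
f=grab_frame("side"); crop(f,180,290,120,220,6,"pics/s10.png")
E
python3 st.py
```

```text
21.37 [0.5046 0.0768 0.0448] phi 3.1089 down [-0.0015 -0.001  -1.    ] F [-3.75 -3.59 -5.23] M [-1.102  0.814  0.217]
21.42 [0.5046 0.0768 0.0448] phi 3.1089 down [-0.0016 -0.0011 -1.    ] F [-3.36 -4.15 -4.73] M [-1.102  0.83   0.186]
```

View pics/s10.png

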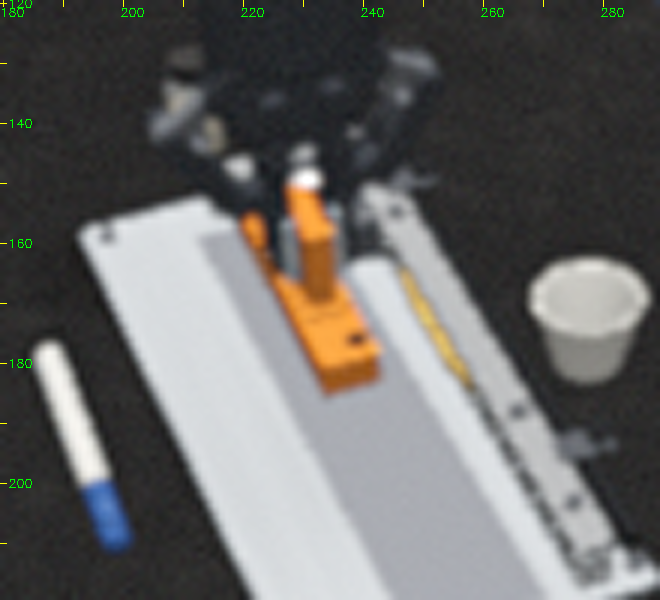

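Emit:
carry_out([
  [[0.4,0.4,-0.5],[0,0,0]],
  [[0.8,0.9,-1],[0,0,0]],
  [[0.8,1.3,-1.5],[0,0,0]],
  [[0.8,1.7,-2],[0,0,0]],
  [[0.8,2,-2.5],[0,0,0]],
  [[0.8,2,-2.5],[0,0,0]],
])

```text
time: 21.92
eef_pos: [0.5043, 0.0754, 0.0451]
orientation: [-1.185, 1.222, 1.185]
wrist_force: [-1.6, 0.1, -0.8]
width: 0.013
```

```bash
python3 st.py
```

```text
21.92 [0.5043 0.0754 0.0451] phi 3.1092 down [ 0.0021  0.0016 -1.    ] F [-1.63  0.09 -0.82] M [0.23  0.411 0.084]
```

Emit:
carry_out([
  [[0,0.7,0],[0,0,0]],
  [[0,1.5,0],[0,0,0]],
  [[0.5,3,-1],[0,0,0]],
  [[1,4,-2],[0,0,0]],
  [[1.4,4,-2],[0,0,0]],
  [[1.4,4,-2],[0,0,0]],
])

```text
time: 22.42
eef_pos: [0.4996, 0.0726, 0.0434]
orientation: [-1.185, 1.224, 1.184]
wrist_force: [-0.5, -1.3, 2.3]
width: 0.0133
```

```bash
python3 st.py
```

```text
22.42 [0.4996 0.0726 0.0434] phi 3.1086 down [ 7.e-04 -4.e-04 -1.e+00] F [-0.54 -1.33  2.29] M [-0.1    0.255 -0.077]
```

Emit:
carry_out([
  [[-0.4,0,0],[0,0,0]],
  [[-0.4,0,0],[0,0,0]],
  [[-0.4,0,0],[0,0,0]],
  [[-0.4,0,0],[0,0,0]],
  [[-0.4,0,0],[0,0,0]],
  [[-0.4,0,0],[0,0,0]],
], grip=0)

```text
time: 22.92
eef_pos: [0.4993, 0.073, 0.0434]
orientation: [-1.185, 1.224, 1.185]
wrist_force: [0.1, -0.7, 0.8]
width: 0.0427
```

Emit:
carry_out([
  [[-5,0,0],[0,0,0]],
  [[-15,0,0],[0,0,0]],
  [[-35,0,0],[0,0,0]],
  [[-65,0,0],[0,0,0]],
  [[-100,0,0],[0,0,0]],
  [[-130,0,-30],[0,0,0]],
  [[-150,0,-65],[0,0,0]],
  [[-150,0,-105],[0,0,0]],
  [[-150,0,-145],[0,0,0]],
  [[-150,0,-180],[0,0,0]],
])

```text
time: 23.75
eef_pos: [0.4938, -0.1093, 0.1955]
orientation: [-1.188, 1.223, 1.182]
wrist_force: [0.5, 1.1, -0.2]
width: 0.0427
```

Emit:
carry_out([
  [[0,0,-40],[0,0,0]],
  [[0,0,-80],[0,0,0]],
  [[0,0,-120],[0,0,0]],
  [[0,0,-120],[0,0,0]],
  [[0,0,-120],[0,0,0]],
])

```text
time: 24.17
eef_pos: [0.4894, -0.229, 0.1942]
orientation: [-1.183, 1.226, 1.181]
wrist_force: [0.0, 0.4, 0.2]
width: 0.0426
```

```bash
python3 st.py
python3 - <<'E'
from h import *
f=grab_frame("top"); crop(f,140,300,155,270,5,"pics/t11.png")
f=grab_frame("side"); crop(f,180,290,120,220,6,"pics/s11.png")
E
```

```text
24.17 [ 0.4894 -0.229   0.1942] phi 3.105 down [ 1.1e-03 -2.0e-04 -1.0e+00] F [0.03 0.44 0.18] M [-0.036  0.034 -0.017]
```

View pics/t11.png

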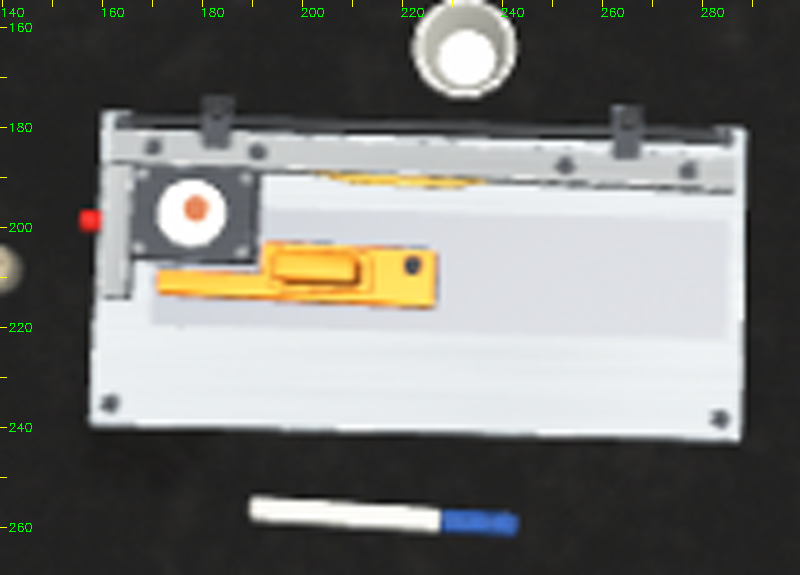

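View pics/s11.png

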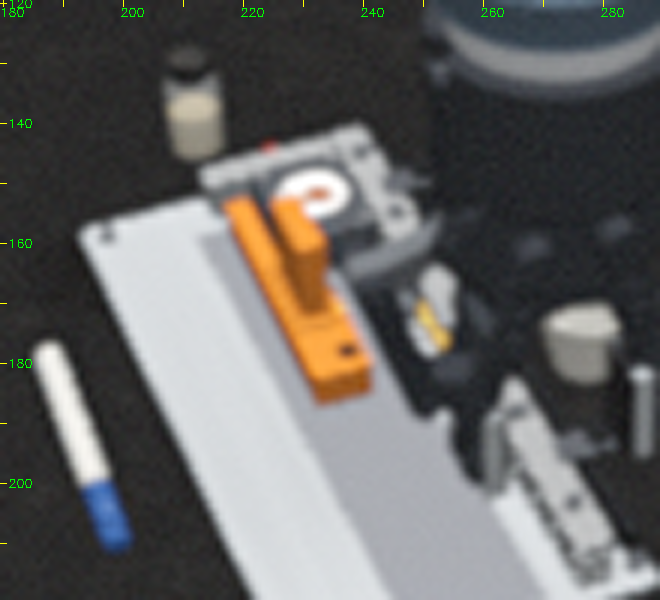

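The sled is flush and home: its end is at pixel column 167 on the stop, and the red pin is out at the back at 157,199. The stick lies flat on the plate, the other objects are in place, and the robot is clear.

```bash
python3 -c "
from rig import *
print(hand_in(), get_obs()['wrist_force'])"
```

```text
the job is handed in; nothing more can be done
the job is handed in; nothing more can be done
```

I gripped the stick by its handle and used the cheek to press the sled onto the fence, short of the strip. I then turned the stick about 0.012 rad until the load sat mid-cheek. With roughly 11 N of side load I fed the sled past the strip. I eased the load to about 6 N and fed it home, where it stalled at the stop with 10 N at the wrist along the feed. After that I backed the stick off, set it down on the plate, released it and cleared the arm.

**Last pictures:** the sled is flush with the fence and against the stop, and the red pin stands out behind the stop. The stick lies flat on the plate beside the sled, the crucible and marker stand where they began and the vial looks undisturbed, and the wrist force is about zero. Clock at about 24 s.

**Not measured directly:** I had no reading of the sled's contact force or the strip joint. I took it that the sled stayed flush and under 20 N from three signs:
- The wrist side load stayed at or below 11.5 N.
- The feed-direction force peaked at about 11 N (it also includes friction on the stick).
- The tool tracked the fence line steadily.

**Disagreement:** the felt cheek angle was about -0.032 rad and the picture estimate of the fence was -0.021 rad, while the tool's path along the fence gave about -0.024 rad. I put the cheek reading down to play in the grip.

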